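Press a rivet home in bench-mounted locking pliers and release it

ROBOT

A 6-joint arm with a two-finger parallel gripper is mounted at the origin on the work surface. World frame = base frame: x ahead of the robot, y to its left, z up, the work surface at z = 0. Lengths are in mm, angles in rad, forces in N, time in s.
With the tool pointing down it reaches from about 325 to 850 mm from the base axis. Payload 4.4 kg.
Tool frame: the origin (TCP) lies on the centre line of the jaws, within the pads' length; the fingertips stand 25 mm ahead of it and the grasp point (between the pads) lies 6 mm ahead of it; z points along the fingers, y is the line along which they close (so a half turn about z gives the same grasp; the last joint's range is limited). The gripper opens to 94 mm and grips with 3 to 60 N. Pads are 16 mm wide; open, the fingers measure 119 mm over their backs; the gripper's body (75 mm by 177 mm) begins 78 mm behind the grasp point.
Start: joints at [1.101, 0.207, 1.542, -0, 1.393, -0.15], TCP at [180.776, 545.845, 230.447] pointing down, gripper open.
Joint ranges: [-2.73, 2.73], [-0.86, 2.22], [0.23, 2.46], [-1.11, 4.25], [0.08, 2.63], [-2.82, 2.82]. Speed limits (rad/s): [2.79, 2.79, 3.14, 3.14, 3.14, 3.14].

INTERFACE

Orientations are given as a unit quaternion [w, x, y, z].
In Python, from station import env gives the robot as it stands. Calls block until the motion is done:
- env.move_ptp(position, orientation): joint-space move of the TCP to a pose.
- env.move_linear(position, orientation=None, rate=150): straight line of the TCP; orientation=None keeps the orientation; rate is the mean speed in mm/s.
- env.move_joints(angles): joint-space move.
- env.ungrasp() and env.close(force=None): open the fingers fully, or close them until they stop; force is the grip in N (None keeps the last).
- env.wait(seconds).
- env.inverse_kinematics(position, orientation): joint angles nearest the present ones, or None.
- env.observe(): the state.
- env.grab_frame(name): name is "scene" or "top" or "wrist"; returns (picture, depth): 480x640x3 uint8, blue, green, red; 480x640 float32, mm along the optical axis (not along the pixel's ray), 0 where there is no reading.
- env.camera_info(name): a dict with "K" (3x3 intrinsics, pixels), "k1" (the pictures are not rectified: a ray, as slopes to the right and down, at radius r is drawn at 1 + k1 r^2 times it, then the intrinsics apply), "R" (3x3) and "t" (3): a world point X has camera coordinates R X + t. Camera axes: x right, y down, z forward; pixel columns grow to the right and rows downward; lengths in mm; the calibration is good to about 2 mm. A picture is of the moment at which its call begins: read the wrist's pose just before it. camera_info takes no time and is no camera call; for the wrist camera it gives the pose at the moment of the call.
A pose or a line that the arm cannot do raises env.IKError and nothing moves.
- env.sign_off(): hands the job in; it is judged then, once.
The state is a dict: "clock": time; "qpos": joint angles; "joint_vel": joint speeds; "joint_efforts": joint torques, N m; "ee_pos": TCP position; "ee_rot": TCP orientation; "force": force on the tool from outside, world axes, zero at the start; "moment": the same for the moment, N m; "grip_width": finger opening in mm; "finger_force": force on a finger pad.
Only numpy, scipy, OpenCV 4.12 (cv2) and the standard library are available. Lean on these libraries where they do the work, as an engineer would, in place of code of your own. Each camera call takes 0.05 s, during which the arm holds its last target. There are 200 camera calls.

TASK

Working with the fingers shut, slide the metal hilt block with the raised rivet along its channel until it is fully home against the end stop under the pliers' jaw. Then press the pliers' upper handle down past centre so that it stays locked by itself and the jaw has pressed the rivet home, take the fingers off it, and flick the release lever so that the pliers spring open and leave the block free in its seat. Go by feel: push nothing harder than 25 N, do not press the rivet with the fingers, and leave the other things on the bench alone.

Things in the scene. Friction and masses are not known exactly. Their poses are not given: they have to be found in the camera images.
- pliers: Locking pliers fixed to the bench on a dark wooden base; sizes here and below in mm. Origin on the bench; z up, y left, x along the pliers: handles to -x (towards the robot), jaw to +x. Fixed parts are below z 117, x -116 to 80, |y| under 45 apart from the channel. Frame for all coordinates below.
- end_stop: Steel bar across the -y end of the fixed steel channel that runs along y at x = 55: floor z = 50, 33 wide between guide walls 6 high (tops z = 56), y -20 to 135, open at +y. Origin at the bottom middle of the bar's face (y = -12, facing +y) that the block's leading end meets; bar 14 high.
- seat (a point): Fixed point of the pliers (x 55, y 18, z 59) where the hilt block's centre is when the block is home. Axes as the pliers'.
- block: The hilt block: loose plain metal block 60 long (y, along the channel), 30 wide (x), 18 high, 200 to 330 g, sliding at 1 to 3 N, lying in the channel with its top at z = 68, at the start 37 to 62 short of home (towards +y). Its trailing (+y) end, to be pushed towards -y, stands 12 clear above the guide walls. Origin at the middle of its underside.
- block_center (a point): Centre (half-way up) of the hilt block.
- rivet: Upright brass rivet, 8 in diameter, 18 from the block's centre towards the end stop. Stands 3.5 to 4.5 out of the block's top at the start, level with it when home; stays where it is left. Origin inside the block, moves with it.
- rivet_top (a point): Middle of the rivet's top: 12.5 to 13.5 above the block's centre at the start, 9 when home.
- jaw_nose (a point): Middle of the round flat underside (12 across) of the moving upper jaw, over x = 55, y = 0. Driven by the handle: 12 to 23 above the block's top when the pliers are open, down on the block's top when locked.
- handle: Upper handle, 100 long, origin at its pivot (x 0, y 0, z 85; axis along y). Open, it points to -x and up at 48 degrees, its tip 168 high, and rests there. Pressed down slowly it resists with up to 12 N at its pad; the force falls to nothing at centre, and just past it the handle snaps down by itself another 5 on to a hard stop, locked. Let go before centre it springs up quickly.
- handle_pad (a point): Where to press: on the handle's top, 85 from the pivot, 15 from the tip; grip 22 wide, reaching 33 farther to the pivot, sloping up to the tip when open. Moves on an arc about the pivot. z 154 when open; at centre z 92 to 117, locked 5 lower: a hidden setting shifts this by 25 from case to case, so it must be felt.
- release: Release lever under the handle, origin at its hinge (x -43, z 62, axis y). Pressing its paddle down with 2 to 11 N by 12 to 34 throws the locked handle off, which springs up within half a second; how far differs with the hidden setting. Hard stop at about 43. It springs back when let go.
- release_pad (a point): Top middle of the release lever's paddle, 32 (x) by 22 (y), below and beyond the handle's tip towards the robot: x -145, z 77 at the start. A gripper standing upright over it clears the sprung-up handle by 25 or more.
- bracelet: Bystander: brass ring, 68 across, 18 high, flat on the bench on the end-stop side of the pliers. Origin at the middle of its underside.
- spare_block: Bystander: a block of the same size as the hilt block but with no rivet, flat on the bench on the end-stop side. Origin at the middle of its underside.
- file: Bystander: needle file with a wooden grip, about 155 long, 14 high, flat on the bench beside the pliers' handles. Origin at the middle of its underside.
- bowl: Bystander: brass bowl, 80 across, 35 high. Origin at the middle of its underside.
- jar: Bystander: corked glass jar, 56 across, 75 high. Origin at the middle of its underside.
- hammer: Bystander: hammer, 240 long, lying flat. Origin under it.
- chisel: Bystander: chisel with a round grip, 190 long, lying flat. Origin under it.
Things that resemble listed ones, but are neither listed nor needed, are in the scene too. Leave any blue or green look-alike of the block alone.

How it is judged (in metres and radians):
On the way, in this order (a step that is already met when the one before it is completed fails the run):
1. the block is home against the end stop, with the rivet still raised (y of block_center in the frame of seat between -0.004 and 0.002 m and x of block_center in the frame of seat between -0.004 and 0.004 m and z of block_center in the frame of seat between -0.004 and 0.004 m and z of rivet_top in the frame of block_center above 0.0115 m), for 0.2 s.
2. the pliers are locked on the block: handle down by itself, untouched, the rivet pressed home, the block still home (y of block_center in the frame of seat between -0.004 and 0.002 m and x of block_center in the frame of seat between -0.004 and 0.004 m and z of block_center in the frame of seat between -0.004 and 0.004 m and z of rivet_top in the frame of block_center below 0.0102 m and z of handle_pad in the frame of pliers below 0.118 m and contact force between the fingers and handle below 0.3 N and contact force between the fingers and release below 0.3 N), for 0.4 s.
At the end, for the whole second after the job is handed in: The pliers are open again (handle pad more than 130 mm above the bench, jaw nose at least 5 mm above the block's top), the rivet is pressed home (standing less than 1.2 mm proud), and the block lies at rest in its channel within 2 mm of home against the end stop (y of block_center in the frame of seat between -0.004 and 0.002 m and x of block_center in the frame of seat between -0.004 and 0.004 m and z of block_center in the frame of seat between -0.004 and 0.004 m and z of rivet_top in the frame of block_center below 0.0102 m and z of handle_pad in the frame of pliers above 0.13 m and z of jaw_nose in the frame of seat above 0.014 m and linear speed of block below 0.01 m/s); the robot touches nothing.
It fails at once if the fingers push the block, the handle or the release lever harder than 30 N (contact force between the fingers and block above 30 N or contact force between the fingers and handle above 30 N or contact force between the fingers and release above 30 N).
It fails at once if the fingers press on the rivet (contact force between the fingers and rivet above 3 N).
It fails at once if another thing on the bench is shoved or knocked more than 30 mm (distance of any of bracelet, spare_block, file, bowl, jar, hammer, chisel from where it was at the start of the episode above 0.03 m).
It also fails if it takes over 72 s, if anything falls off the work surface, if the arm or the gripper's body presses on something with over 40 N, if the wrist force passes 120 N, or if a joint passes its speed limit or range.

## Working session

There is one attempt and no reset: what is moved stays moved. The work goes in short steps, each a Python script; the robot and the scene stay as the last script left them, time stands still between calls to the robot, and variables do not carry over. Pictures are saved under pics/ and viewed, at most 10 in all, crops included, and the job is handed in when it is done.

```bash
ls; mkdir -p pics
python3 - <<'E'
from station import env
import cv2,numpy as np
for n in("scene","top"):
    im,d=env.grab_frame(n); cv2.imwrite(f"pics/{n}0.png",im); np.savez(f"pics/{n}0.npz",im=im,d=d,**{k:np.array(v) for k,v in env.camera_info(n).items()})
    print(n,{k:np.round(v,3).tolist() for k,v in env.camera_info(n).items()})
o=env.observe();print(o)
E
```

```text
pics
scene {'K': [[434.864, 0.0, 325.726], [0.0, 434.864, 237.12], [0.0, 0.0, 1.0]], 'k1': -0.034, 'R': [[-0.026, 0.999, -0.021], [0.606, -0.001, -0.795], [-0.795, -0.034, -0.606]], 't': [43.113, -280.684, 1469.809]}
top {'K': [[476.936, 0.0, 327.699], [0.0, 476.936, 245.416], [0.0, 0.0, 1.0]], 'k1': -0.048, 'R': [[-0.02, -1.0, -0.007], [-0.99, 0.02, -0.139], [0.139, 0.004, -0.99]], 't': [-8.186, 604.036, 1051.767]}
{'clock': 0.1, 'qpos': array([ 1.10049772e+00,  2.07331643e-01,  1.54280633e+00, -2.06174835e-05,
        1.39352193e+00, -1.50469628e-01]), 'joint_vel': array([ 0.00115399, -0.00088996, -0.0032887 ,  0.00122752,  0.00191153,
       -0.00191376]), 'joint_efforts': array([-1.38422874e-03, -3.71866214e+01, -2.82294166e+01,  6.99732313e-02,
        3.12150351e-02, -5.69601036e-05]), 'ee_pos': array([180.46775911, 545.22150943, 229.41092979]), 'ee_rot': array([-3.06034528e-04,  1.59231899e-01,  9.87240667e-01, -9.87335484e-04]), 'force': array([-0.56707579, -0.15448296, -0.28615547]), 'moment': array([-0.02615562,  0.01403324,  0.04480107]), 'finger_force': 0.0, 'grip_width': 93.86594870657802}
```

View pics/top0.png

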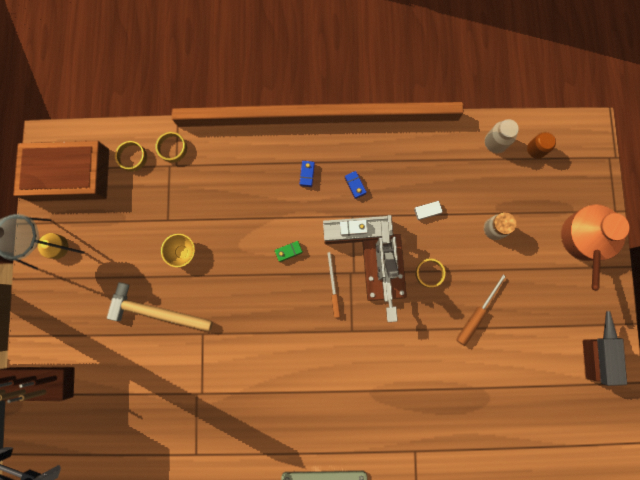

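View pics/scene0.png

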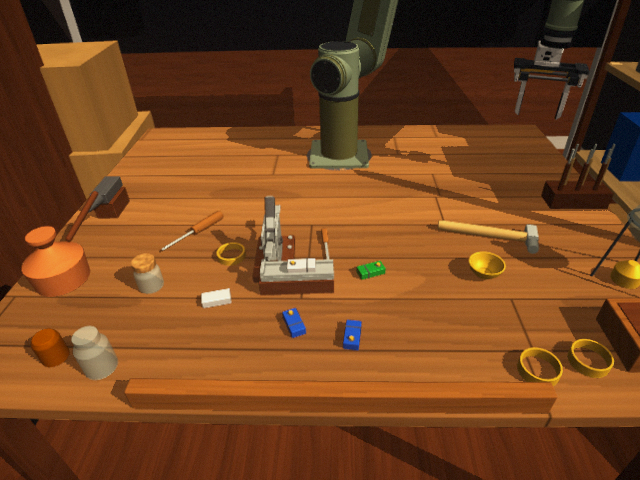

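The top view shows the pliers at about (388,265), with the jaw up and the handles down. The channel runs left along y, and the metal block with its brass rivet is in it at about (353,227).

Candidates are the silver block in the channel (353,227), the white spare block without a rivet (429,211), the blue look-alikes (307,173) and (356,184), and the green one (288,252). Only the one at (353,227) is metal, has a rivet and lies in the channel. Next I'll confirm it in a crop and get rough coordinates.

```bash
cat > h.py <<'E'
import numpy as np,cv2
def rays(px,K,k1):
    px=np.atleast_2d(px).astype(float); d=np.array([k1,0,0,0,0.]) 
    return cv2.undistortPoints(px[:,None],np.array(K,float),d)[:,0]
def plane(px,c,z):
    """pixels -> world on plane z"""
    s=rays(px,c["K"],float(c["k1"])); R=np.array(c["R"]);t=np.array(c["t"])
    d=np.c_[s,np.ones(len(s))]@R; o=-R.T@t
    return o+d*((z-o[2])/d[:,2])[:,None]
def deproj(px,c,D):
    px=np.atleast_2d(px); s=rays(px,c["K"],float(c["k1"])); z=D[px[:,1].astype(int),px[:,0].astype(int)]
    return (np.c_[s,np.ones(len(s))]*z[:,None]-np.array(c["t"]))@np.array(c["R"])
E
python3 - <<'E'
from h import *
c=np.load("pics/top0.npz"); im=c["im"]
cv2.imwrite("pics/crop0.png",cv2.resize(im[200:335,315:455],None,fx=4,fy=4,interpolation=cv2.INTER_CUBIC))
for p in[(330,222),(330,239),(353,227),(361,227),(344,228),(391,314),(391,308),(388,295),(387,240),(370,295),(402,290),(336,310),(431,259),(429,211)]:
    print(p,deproj([p],c,c["d"]).round(0)[0])
E
```

```text
(330, 222) [655. -27.  59.]
(330, 239) [616. -26.  60.]
(353, 227) [641. -78.  69.]
(361, 227) [639. -96.  75.]
(344, 228) [639. -58.  69.]
(391, 314) [ 445. -156.   75.]
(391, 308) [ 458. -156.   76.]
(388, 295) [ 487. -152.   64.]
(387, 240) [ 606. -150.   95.]
(370, 295) [ 489. -115.   26.]
(402, 290) [ 499. -190.   20.]
(336, 310) [457. -36.  11.]
(431, 259) [ 570. -261.   17.]
(429, 211) [ 685. -262.   16.]
```

View pics/crop0.png

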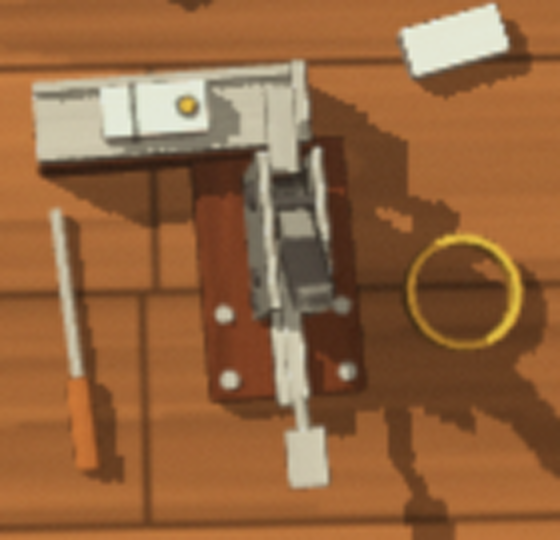

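The crop confirms it: the metal block with the brass rivet is at crop (155,108), in the channel. Next I'll move the wrist camera above the pliers for a precise frame. I'll keep tool y along the pliers' y throughout.

Run:
```python
from station import env
from h import *
env.close()
yaw=np.deg2rad(3) # tool: x down flip; q = Rz(yaw)*Rx(pi)
o=env.observe(); print(o["grip_width"])
c=env.camera_info("wrist"); print("cam in world",-np.array(c["R"]).T@np.array(c["t"]),o["ee_pos"],np.round(c["R"],2).tolist())
q=[0,np.cos(yaw/2),np.sin(yaw/2),0]
env.move_ptp([490,-120,370],q)
o=env.observe();print(o["clock"],o["qpos"].round(2),o["ee_pos"],o["force"])
c=env.camera_info("wrist"); im,d=env.grab_frame("wrist")
print("cam",(-np.array(c["R"]).T@np.array(c["t"])).round(),np.round(c["R"],2).tolist())
cv2.imwrite("pics/w0.png",im); np.savez("pics/w0.npz",im=im,d=d,**{k:np.array(v) for k,v in c.items()})
```

```text
0.5886589837711479
cam in world [109.51156749 569.56881662 385.1228796 ] [180.75758728 545.85988586 230.44748157] [[0.31, 0.95, 0.0], [0.92, -0.3, 0.25], [0.24, -0.08, -0.97]]
4.1583 [-0.41 -0.02  1.5   0.    1.66  1.11] [ 490.10030549 -119.28434202  369.82831462] [ 0.08724527 -0.83271541  0.51253465]
cam [ 564. -115.  524.] [[0.05, -1.0, -0.0], [-0.96, -0.05, 0.26], [-0.26, -0.01, -0.97]]
```

View pics/w0.png

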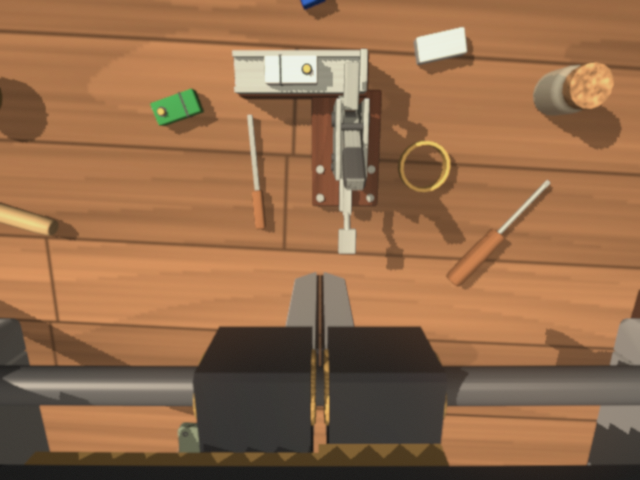

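The wrist view shows the channel from (234,52) to (367,95), the block at (291,70) with its rivet at (307,69), the handle tip at about (353,185) and the release paddle at (347,241). I'll fit the metal regions using depth heights.

Run:
```python
from h import *
for n in("w0","top0"):
    c=np.load(f"pics/{n}.npz"); im=c["im"];D=c["d"]
    v,u=np.mgrid[0:480,0:640]; P=deproj(np.c_[u.ravel(),v.ravel()],c,D)
    hsv=cv2.cvtColor(im,cv2.COLOR_BGR2HSV).reshape(-1,3)
    roi=(P[:,0]>420)&(P[:,0]<690)&(P[:,1]>-215)&(P[:,1]<0)&(D.ravel()>0)
    def rect(m,nm):
        m=cv2.morphologyEx((m.reshape(480,640)*255).astype(np.uint8),cv2.MORPH_CLOSE,np.ones((3,3)))
        k,l,s,ce=cv2.connectedComponentsWithStats(m); i=1+s[1:,4].argmax()
        pp=P[(l==i).ravel()]; r=cv2.minAreaRect(pp[:,:2].astype(np.float32)); print(n,nm,len(pp),np.round(r[0],1),np.round(r[1],1),round(r[2],1),"z",np.median(pp[:,2]).round(1),"box",cv2.boxPoints(r).round(0).tolist())
    metal=hsv[:,1]<100
    rect(roi&metal&(P[:,0]>595)&(P[:,2]>45)&(P[:,2]<90)&(P[:,1]>-175),"channel+")
    rect(roi&metal&(P[:,0]>595)&(P[:,2]>64)&(P[:,2]<71)&(P[:,1]>-112),"block")
    rect(roi&metal&(P[:,0]<475)&(P[:,2]>66)&(P[:,2]<90),"paddle")
    rect(roi&(P[:,0]>480)&(P[:,0]<600)&(P[:,2]>118),"handle")
    m=roi&(hsv[:,0]>15)&(hsv[:,0]<32)&(hsv[:,1]>110)&(hsv[:,2]>110)&(P[:,2]>62)&(P[:,0]>600)
    print("rivet",m.sum(),P[m].mean(0).round(1))
    m=roi&(P[:,0]>480)&(P[:,0]<600)&(P[:,2]>118);q=P[m]; q=q[q[:,2].argsort()]; print("handle tip",q[-15:].mean(0).round(1),q[:15].mean(0).round(1))
    m=roi&(P[:,2]>15)&(P[:,2]<32)&(hsv[:,2]<130);r=cv2.minAreaRect(P[m][:,:2].astype(np.float32));print("base",r)
```

```text
w0 channel+ 5281 [612.7 -87.8] [100.9 155.6] 2.9 z 56.2 box [[558.0, -13.0], [566.0, -168.0], [667.0, -163.0], [659.0, -8.0]]
w0 block 1479 [608.3 -80.1] [96.3 60.1] 5.9 z 68.3 box [[557.0, -55.0], [564.0, -115.0], [659.0, -105.0], [653.0, -45.0]]
w0 paddle 525 [ 496.9 -142.6] [142.1  25.3] 12.4 z 77.4 box [[425.0, -145.0], [430.0, -170.0], [569.0, -140.0], [564.0, -115.0]]
w0 handle 71086 [ 320.3 -142.8] [943.3 481. ] 85.7 z 463.1 box [[45.0, -595.0], [525.0, -631.0], [595.0, 310.0], [116.0, 345.0]]
rivet 47 [640.6 -95.2  72.3]
handle tip [512.6 -96.4 479.4] [ 561.3 -149.6  118.2]
base ((542.8223266601562, -114.38348388671875), (169.06912231445312, 175.6471710205078), 9.843143463134766)
top0 channel+ 1265 [560.5 -93.4] [208.8 154.8] 3.7 z 55.7 box [[451.0, -23.0], [461.0, -177.0], [670.0, -164.0], [660.0, -9.0]]
top0 block 345 [553.6 -67.5] [ 60.4 213.1] 83.1 z 68.3 box [[444.0, -85.0], [656.0, -110.0], [663.0, -50.0], [451.0, -25.0]]
top0 paddle 167 [ 451.8 -155.9] [43.9 21.5] 0.5 z 77.0 box [[430.0, -145.0], [430.0, -167.0], [474.0, -166.0], [474.0, -145.0]]
top0 handle 275 [ 497.9 -103.6] [ 46.8 177. ] 45.3 z 148.3 box [[419.0, -58.0], [544.0, -183.0], [577.0, -149.0], [451.0, -25.0]]
rivet 12 [642.3 -96.8  71.5]
handle tip [ 529.9 -151.7  166.1] [ 568.9 -146.8  118.5]
base ((546.8327026367188, -110.75650787353516), (153.0517578125, 177.7012481689453), 6.388829231262207)
```

Run:
```python
from h import *
for n in("w0","top0"):
    c=np.load(f"pics/{n}.npz"); im=c["im"];D=c["d"]
    v,u=np.mgrid[0:480,0:640]; P=deproj(np.c_[u.ravel(),v.ravel()],c,D)
    S=cv2.cvtColor(im,cv2.COLOR_BGR2HSV).reshape(-1,3)[:,1]
    def rect(nm,x0,x1,y0,y1,z0,z1):
        m=(P[:,0]>x0)&(P[:,0]<x1)&(P[:,1]>y0)&(P[:,1]<y1)&(P[:,2]>z0)&(P[:,2]<z1)&(D.ravel()>0)
        p=P[m]; r=cv2.minAreaRect(p[:,:2].astype(np.float32)); print(n,nm,m.sum(),np.round(r[0],1),np.round(r[1],1),round(r[2],2),"z",np.median(p[:,2]).round(1),"mean",p.mean(0).round(1),"min",p.min(0).round(),"max",p.max(0).round())
    rect("channel",595,690,-112,0,45,62)
    rect("channel all",605,690,-190,0,45,80)
    rect("block",605,690,-125,-20,65,70)
    rect("paddle",410,480,-190,-110,70,85)
    rect("handle",480,580,-190,-110,120,175)
```

```text
w0 channel 2241 [638.8 -60.7] [ 45.9 104.2] 2.98 z 52.7 mean [637.4 -50.   53.3] min [ 614. -112.   45.] max [664.  -8.  62.]
w0 channel all 5289 [633.3 -86.6] [ 61.  155.6] 2.36 z 56.2 mean [640.1 -82.2  58.1] min [ 606. -165.   45.] max [667.  -8.  77.]
w0 block 1412 [640.3 -77. ] [30.7 60.1] 3.14 z 68.3 mean [639.8 -76.6  68.2] min [ 624. -108.   65.] max [656. -46.  70.]
w0 paddle 500 [ 450.4 -153.7] [45.4 21.5] 4.25 z 77.4 mean [ 446.4 -154.    77. ] min [ 428. -166.   70.] max [ 473. -143.   80.]
w0 handle 1093 [ 543.1 -149.2] [51. 22.] 3.34 z 151.8 mean [ 541.5 -148.9  148.8] min [ 517. -161.  120.] max [ 569. -138.  167.]
top0 channel 541 [640.  -61.6] [ 45.6 102.4] 3.26 z 53.1 mean [637.5 -49.4  53.1] min [ 615. -112.   45.] max [665. -10.  62.]
top0 channel all 1275 [634.4 -88.3] [ 61.5 155.3] 2.25 z 55.8 mean [640.6 -83.2  57.8] min [ 605. -166.   45.] max [668. -10.  76.]
top0 block 261 [640.7 -78.3] [30.7 59.6] 2.39 z 68.1 mean [641.  -78.7  68. ] min [ 625. -108.   65.] max [657. -49.  70.]
top0 paddle 166 [ 450.7 -155.7] [21.9 41.3] 89.05 z 77.1 mean [ 447.1 -155.8   77. ] min [ 430. -167.   71.] max [ 471. -145.   83.]
top0 handle 239 [ 544.9 -150.4] [50.6 22.1] 3.59 z 152.4 mean [ 542.4 -149.9  148.7] min [ 520. -162.  120.] max [ 570. -139.  169.]
```

The pliers frame comes out as origin (588.8,−147.3) with yaw 3.0°. In that frame the block is at x 55.3, y 66.9, which is 49 short of home and so within the stated range. The paddle and handle also match their given positions. Now I'll push the block.

```bash
cat >> h.py <<'E'
from station import env
PH=np.deg2rad(3.0); O=np.array([588.8,-147.3]); Q=[0,np.cos(PH/2),np.sin(PH/2),0]
A=np.array([[np.cos(PH),-np.sin(PH)],[np.sin(PH),np.cos(PH)]])
def W(x,y,z): return [*(O+A@[x,y]),z+25]      # fingertip (pliers frame) -> TCP
def L(p): p=np.array(p); return np.r_[A.T@(p[:2]-O),p[2]-25]
def F(): 
    o=env.observe(); f=np.array(o["force"]); return np.r_[A.T@f[:2],f[2]],L(o["ee_pos"]),o["clock"]
E
python3 - <<'E'
from h import *
env.move_ptp(W(55,128,120),Q)
env.move_linear(W(55,128,60),rate=80); env.wait(.2)
f0,p,t=F(); print("base",f0.round(2),p.round(1),t)
y=128
while y>50:
    y-=1.5; env.move_linear(W(55,y,60),rate=30)
    f,p,t=F(); f=f-f0; 
    print(round(y,1),p.round(1),f.round(1),round(t,2))
    if abs(f[1])>6 or np.linalg.norm(f)>12: break
E
```

```text
base [-0.39  0.23  0.48] [ 55.6 127.9  60.8] 6.4167
126.5 [ 55.1 126.3  60.2] [ 1.  -0.3 -1.6] 6.67
125.0 [ 55.  124.9  60. ] [ 0.5 -0.3 -1. ] 6.92
123.5 [ 55.  123.4  60. ] [ 0.3  0.1 -0.4] 7.17
122.0 [ 55.  121.9  60. ] [ 0.5 -0.5 -0.8] 7.42
120.5 [ 55.  120.4  60. ] [-0.4 -0.3 -1. ] 7.67
119.0 [ 55.  118.9  60. ] [-1.  -0.4 -0.4] 7.92
117.5 [ 55.  117.4  60. ] [ 0.2  0.9 -1. ] 8.17
116.0 [ 55.  115.9  60. ] [ 0.3 -0.5 -0.4] 8.42
114.5 [ 55.  114.4  60. ] [ 0.3 -0.2 -0.3] 8.67
113.0 [ 55.  112.9  60. ] [ 0.4 -0.8  0.5] 8.92
111.5 [ 55.  111.4  60. ] [ 1.1 -0.1 -1.1] 9.17
110.0 [ 55.  109.9  60. ] [ 0.6  0.2 -0. ] 9.42
108.5 [ 55.  108.4  60. ] [-0.2 -0.5 -1. ] 9.67
107.0 [ 55.  107.1  60. ] [ 0.6  0.9 -0.9] 9.92
105.5 [ 55.  105.7  60. ] [0.8 0.7 0.2] 10.17
104.0 [ 55. 104.  60.] [0.3 1.7 0.2] 10.42
102.5 [ 55.  102.3  60. ] [ 1.4  1.  -0.1] 10.67
101.0 [ 55.  100.8  60. ] [ 0.6  1.6 -0. ] 10.92
99.5 [55.  99.3 60. ] [ 0.4  1.9 -0.4] 11.17
98.0 [55.  97.8 60. ] [0.5 1.  0.5] 11.42
96.5 [55.  96.3 60. ] [ 0.8  0.9 -0.7] 11.67
95.0 [55.  94.8 60. ] [ 0.4  1.  -0.8] 11.92
93.5 [55.  9
[... 424 characters left out ...]
2
78.5 [55.  78.3 60. ] [ 0.1 -0.2 -0.2] 14.67
77.0 [55.  76.8 60. ] [0.2 0.6 0.1] 14.92
75.5 [55.  75.3 60. ] [ 1.3  1.6 -0.8] 15.17
74.0 [55.  73.8 60. ] [0.7 1.  0.4] 15.42
72.5 [55.  72.3 60. ] [-0.3  0.8 -0.1] 15.67
71.0 [55.  70.8 60. ] [-0.3  1.7 -0.5] 15.92
69.5 [55.  69.3 60. ] [1.2 1.  0.1] 16.17
68.0 [55.  67.8 60. ] [ 1.1  1.  -1.2] 16.42
66.5 [55.  66.3 60. ] [ 0.4  1.  -0.5] 16.67
65.0 [55.  64.8 60. ] [1.3 1.  0.2] 16.92
63.5 [55.  63.3 60. ] [0.5 0.8 0.3] 17.17
62.0 [55.  61.8 60. ] [ 0.3  2.3 -0.7] 17.42
60.5 [55.  60.3 60. ] [ 0.4  1.3 -0.3] 17.67
59.0 [55.  58.8 60. ] [-0.   1.9 -0.9] 17.92
57.5 [55.  58.1 60. ] [0.3 4.1 0.3] 18.17
56.0 [55.  57.9 60. ] [0.5 7.8 1.4] 18.42
```

The block is home: first contact was at y≈107 and it stopped firmly at 58, which is 49 of travel as predicted. Next I'll retreat and press the handle along its arc.

Run:
```python
from h import *
from scipy.optimize import brentq
env.move_linear(W(55,75,60),rate=80)
env.move_linear(W(55,75,200),rate=200)
env.move_ptp(W(-45,0,185),Q); env.move_linear(W(-45,0,160),rate=80); env.wait(.1)
f0,p,t=F(); print("base",f0.round(2),p.round(1),t)
def X(z):
    th=brentq(lambda a:85+85*np.sin(a)+9*np.cos(a)-z,-.4,1.0); return -85*np.cos(th)+9*np.sin(th)+6*np.sin(th)/.743
z=157; hi=0; low=0; touched=False
while z>80:
    z-=2 if z>121 else 1
    env.move_linear(W(X(min(z,158)),0,z),rate=30)
    f,p,t=F(); f=f-f0; print(z,p.round(1),f.round(1),round(t,2)); hi=max(hi,f[2])
    if np.linalg.norm(f)>18: print("hard");break
    if hi>4 and p[2]<120:
        low+=f[2]<1.2
        if low>=3 and f[2]>4: print("stop felt");break
        if low>=9: print("free");break
```

```text
base [ 1.42  0.74 -0.01] [-44.6   0.4 159.9] 20.7833
155 [-42.1  -0.4 155.8] [ 0.2 -1.8  3.3] 21.12
153 [-44.   -0.6 154.6] [ 2.8 -0.9  5.2] 21.38
151 [-46.1  -0.6 153. ] [ 3.1 -0.8  5.7] 21.65
149 [-48.3  -0.6 151.2] [ 4.8 -0.6  5.3] 21.91
147 [-50.4  -0.6 149.4] [ 5.5 -0.1  5.7] 22.16
145 [-52.4  -0.7 147.6] [5.9 0.4 7.5] 22.41
143 [-54.3  -0.7 145.7] [5.1 0.6 7.4] 22.66
141 [-56.2  -0.7 143.7] [ 5.9 -0.3  6.7] 22.91
139 [-58.   -0.7 141.7] [5.5 0.2 6.9] 23.16
137 [-59.3  -0.8 140.2] [6.6 0.3 8.3] 23.41
135 [-60.7  -0.8 138.5] [5.6 1.4 8.7] 23.66
133 [-62.3  -0.8 136.4] [6.9 1.4 8.3] 23.91
131 [-63.9  -0.8 134.2] [7.4 1.  8.1] 24.16
129 [-65.5  -0.8 132. ] [ 6.3 -0.1  6.9] 24.41
127 [-66.8  -0.8 129.9] [6.2 0.9 7.2] 24.66
125 [-67.8  -0.8 128.2] [6.5 0.6 8.2] 24.91
123 [-68.8  -0.9 126.5] [6.8 1.2 8.7] 25.16
121 [-69.8  -0.9 124.8] [7.5 1.6 9.1] 25.41
120 [-70.2  -0.9 123.9] [6.9 1.3 9.5] 25.66
119 [-70.7  -1.  123. ] [7.3 1.6 9.2] 25.91
118 [-71.2  -1.  121.9] [ 7.3  1.6 10.1] 26.16
117 [-71.8  -0.9 120.8] [7.8 1.5 9. ] 26.41
116 [-72.3  -0.9 119.6] [7.3 1.1 8.2] 26.66
115 [-73.   -0.9 118.3] [7.5 0.9 6.9] 26.91
114 [-74.   -0.9 116.9] [6.  1.  6.7] 27.16
113 [-75.7  -0.8 115.1] [ 4.3 -0.7  4.8] 27.41
112 [-78.5  -0.5 112.7] [ 0.8 -1.7  2.3] 27.66
111 [-82.    0.8 109.4] [-2.2 -0.2 -0.5] 27.91
110 [-81.1   0.3 109.2] [-1.3 -0.7  0.5] 28.16
109 [-8.080e+01  1.000e-01  1.088e+02] [-2.1 -1.4  0.1] 28.41
108 [-81.1   0.  108. ] [-1.1 -0.7 -0.8] 28.66
107 [-81.4   0.  106.9] [-2.2 -0.5 -0.9] 28.91
106 [-81.8   0.  105.9] [-1.4 -1.3  0.2] 29.16
105 [-8.180e+01 -1.000e-01  1.052e+02] [-0.6 -0.6  1. ] 29.41
104 [-81.8  -0.2 104.9] [-1.1  0.4  5.6] 29.66
stop felt
```

The handle went over centre at about z 110 and sits on its stop at about z 105, so it's locked. I'll lift off, check the handle height by depth, then work the release.

```bash
cat > rel.py <<'E'
from h import *
env.move_linear(W(-82,0,125),rate=60); env.wait(.6)
env.move_linear(W(-90,0,190),rate=200)
env.move_linear(W(-148,0,190),rate=200)
def handle(nm):
    c=env.camera_info("wrist"); im,D=env.grab_frame("wrist"); cv2.imwrite(f"pics/{nm}.png",im)
    v,u=np.mgrid[0:480,0:640]; P=deproj(np.c_[u.ravel(),v.ravel()],c,D); P=P[D.ravel()>0]
    l=(P[:,:2]-O)@A; m=(l[:,0]>-110)&(l[:,0]<-35)&(abs(l[:,1])<14)&(P[:,2]<185); z=P[m,2]
    print(nm,"handle z pct",m.sum(),np.percentile(z,[50,90,98]).round(1) if m.any() else None); return z
z=handle("locked")
if np.percentile(z,98)>125: raise SystemExit("not locked")
env.move_linear(W(-148,0,84),rate=150); env.wait(.1)
f0,p,t=F(); print("base",f0.round(2),p.round(1),t)
zz=82
while zz>38:
    zz-=2; env.move_linear(W(-148,0,zz),rate=40)
    f,p,t=F(); f=f-f0; print(zz,p.round(1),f.round(1),round(t,2))
    if np.linalg.norm(f)>16: break
handle("pressed")
env.move_linear(W(-148,0,84),rate=80)
env.move_linear(W(-150,0,200),rate=200); env.wait(.3)
handle("after"); print(F()[2])
E
python3 rel.py
```

```text
locked handle z pct 3697 [101.3 106.4 116.8]
base [0.46 0.82 0.85] [-146.9   -0.7   85.2] 32.6833
80 [-148.    -0.    80.2] [-0.2 -0.4 -1.3] 32.93
78 [-1.481e+02  1.000e-01  7.790e+01] [-0.1 -1.5 -1.1] 33.18
76 [-147.8   -0.2   76.1] [-0.2 -0.4  1.1] 33.43
74 [-147.9   -0.2   74. ] [-0.3 -0.6  0.4] 33.68
72 [-1.48e+02 -1.00e-01  7.19e+01] [-0.8 -0.7  0.1] 33.93
70 [-1.48e+02 -1.00e-01  6.99e+01] [-1.1 -0.8  1. ] 34.18
68 [-148.     0.    67.9] [-0.2 -1.2  1.5] 34.43
66 [-148.     0.    65.9] [-0.9 -1.3  1.6] 34.68
64 [-148.1    0.    63.8] [-1.5 -0.9  0.6] 34.93
62 [-148.1    0.    61.9] [ 0.  -1.1  1.4] 35.18
60 [-148.    0.   60.] [-0.9 -1.7  1.9] 35.43
58 [-147.9   -0.    58.2] [-1.9 -1.3  4.9] 35.68
56 [-1.478e+02 -1.000e-01  5.640e+01] [-2.8 -1.5  5.3] 35.93
54 [-1.477e+02 -1.000e-01  5.490e+01] [-3.9  0.5  7.8] 36.18
52 [-1.476e+02 -1.000e-01  5.260e+01] [-2.3 -0.4  7.3] 36.43
50 [-1.475e+02 -1.000e-01  5.010e+01] [-0.5 -1.4  1.3] 36.68
48 [-1.477e+02 -1.000e-01  4.790e+01] [ 0.6 -1.1  1.8] 36.93
46 [-147.9   -0.    45.9] [ 1.4 -1.   1.4] 37.18
44 [-148.1   -0.    43.9] [-0.5 -1.3  3.1] 37.43
42 [-148.1    0.    41.9] [ 0.7 -0.9  2.4] 37.68
40 [-148.1    0.    39.9] [-0.2 -0.5  2.4] 37.93
38 [-148.1    0.    37.9] [-0.2  0.1  1.5] 38.18
pressed handle z pct 13536 [158.  161.9 162.7]
after handle z pct 3945 [144.4 163.4 165.3]
40.0417
```

The handle was thrown off and now stands at about 165. I'll check the block and rivet before handing in.

Run:
```python
from h import *
env.move_ptp([490,-120,370],Q)
c=env.camera_info("wrist"); im,D=env.grab_frame("wrist"); print(F()[2])
v,u=np.mgrid[0:480,0:640]; P=deproj(np.c_[u.ravel(),v.ravel()],c,D); l=(P[:,:2]-O)@A
m=(abs(l[:,0]-55)<18)&(l[:,1]>10)&(l[:,1]<120)&(P[:,2]>65)&(P[:,2]<71)
print("block x",np.percentile(l[m,0],[1,99]).round(1),"y",l[m,1].min().round(1),np.percentile(l[m,1],99).round(1),l[m,1].max().round(1))
cv2.imwrite("pics/end.png",cv2.resize(im[30:210,220:400],None,fx=3.2,fy=3.2,interpolation=cv2.INTER_CUBIC))
```

```text
40.7667
block x [39.6 69.9] y 10.6 48.1 48.2
```

View pics/end.png

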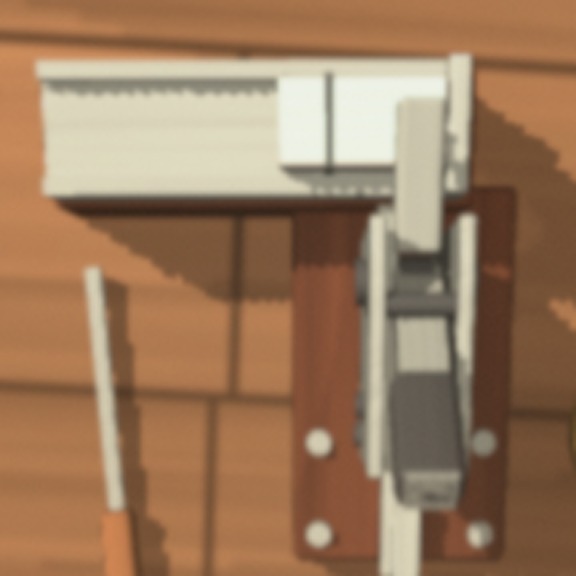

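The crop shows the block against the end stop (right end at crop (447,120)), with its trailing face measured at y 48.1 against 48 expected. The pliers are open and the robot is clear.

```bash
python3 -c "
from station import env
print(env.sign_off())"
```

```text
the job is handed in; nothing more can be done
None
```

I handed the job in: the block is home against the end stop, the pliers locked and then released, and they stand open again. The rivet was hidden under the jaw, so I infer it is pressed home from the pliers locking and did not see it directly.

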